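# Open the top of the parts hatch and lay a blank across its counter

### The arm

A 7-joint arm with a two-finger parallel gripper is mounted at the origin on the work surface. World frame = base frame: x ahead of the robot, y to its left, z up, the work surface at z = 0. Lengths are in mm, angles in rad, forces in N, time in s.
With the tool pointing down it reaches from about 400 to 875 mm from the base axis. Payload 4.4 kg.
Tool frame: the origin (TCP) lies on the centre line of the jaws, within the pads' length; the fingertips stand 11 mm ahead of it and the grasp point (between the pads) lies 8 mm behind it (ctrl.tips_ahead is the distance from the TCP to the fingertips, in mm); z points along the fingers, y is the line along which they close (so a half turn about z gives the same grasp; the last joint's range is limited). The gripper opens to 85 mm and grips with 20 to 120 N. Pads are 22 mm wide; open, the fingers measure 114 mm over their backs; the gripper's body (76 mm by 85 mm) begins 54 mm behind the grasp point. The pads swing forward as they close: fully open they stand 13 mm farther back than shut.
Start: joints at [1.051, 0.628, 0.038, 1.517, -0.027, 0.996, -0.02], TCP at [284.977, -584.214, 242.313] pointing down, gripper open.
Joint ranges: [-3.06, 3.06], [-0.37, 2.12], [-1.25, 1.32], [0.18, 2.47], [-1.1, 4.24], [0.23, 1.98], [-2.94, 2.94]. Speed limits (rad/s): [2.57, 2.57, 3.14, 3.14, 3.14, 3.14, 3.14].

### API

Orientations are given as [roll, pitch, yaw] about the fixed x, y, z axes, in that order (R = Rz(yaw) Ry(pitch) Rx(roll)).
In Python, from cell import ctrl, eyes, job gives the robot as it stands. The module is installed in compiled form; this text tells all that it offers.
- The arm moves only by the tool carry_out, never from a script. Its argument "moves" is a list of rows, each an object of numbers: "tx", "ty", "tz": the shift along the tool's x, y, z as a fraction of full scale; "twist": the turn about the tool's z as a fraction of full scale; "fingers": the opening, from 0 (shut) to 1 (fully open). In form: [{"tx": .., "ty": .., "tz": .., "twist": .., "fingers": ..}, ...]. A call has 1 to 12 rows; each row shifts and turns the commanded pose from where the row before left it, along the tool's axes as they then stand; what a row does not reach is not made up. Full scale, the value 1, is 0.3 m for a shift and pi rad for a turn. A row lasts 1/8 s, in which the tool goes at most 62.5 mm and 10.7 degrees, less where a joint would pass 70% of its speed; a pose out of reach is approached as far as the arm can. A call with a number of a shift or a turn outside -1 to 1 is refused whole. A call with a gripper value outside its range is refused whole. The fingers move at their own pace and stop on an object; the grip force is fixed at half the most. Time passes only in rows, so rows that do not move let the fingers close. It gives the time, the measured TCP pose, the force, the opening and the grip force at its end, in the units of the state.
- ctrl.read_state(): the state, without advancing time (a new reading comes with each control period).
- eyes.get_image(name): name is "side" or "top"; returns a dict with "color" (384x512x3 uint8, blue, green, red), "fovy" (degrees; the focal length in pixels is half the picture's height over the tangent of half this angle, whatever the lens; pixels are square), "cx", "cy" (the principal point, pixels), "k1" (the pictures are not rectified: a ray, as slopes to the right and down, at radius r is drawn at 1 + k1 r^2 times it, then the intrinsics apply), "world_from_camera" (4x4, takes a point from camera to world coordinates). Camera axes: x right, y up, looking along -z (the intrinsics and any distortion apply to the point x, -y, -z); pixel columns grow to the right and rows downward; lengths in mm; the calibration is good to about 2 mm. A picture is of the moment at which its call begins. There is no depth.
- job.finish_job(): hands the job in; it is judged then, once.
The state is a dict: "clock": time; "qpos": joint angles; "qd": joint speeds; "tau": joint torques, N m; "eef_pos": TCP position; "tool_rot": TCP orientation; "force": force on the tool from outside, world axes, zero at the start; "torque": the same for the moment, N m; "width": finger opening in mm; "gripper_force": force on a finger pad.
Only numpy, scipy, OpenCV 4.12 (cv2) and the standard library are available. Lean on these libraries where they do the work, as an engineer would, in place of code of your own. Each camera call takes 0.05 s, during which the arm holds its last target. There are 200 camera calls.

### The job

Pull up the bolt that couples the top half of the split hatch to the bottom half, and swing the top half wide open, at least square to the doorway; the bottom half must stay shut and bolted. Then lay the long end-block blank on the hatch's counter, pointing straight through the doorway with about half its length on either side, setting it down gently, and let go. Leave everything else on the bench where it is.

Things in the scene. Friction and masses are not known exactly. Their poses are not given: they have to be found in the camera images.
- bolt_knob (a point): middle of the upper bolt's steel knob: an upright cylinder, 22 mm diameter, 34 mm tall (this point is 16 mm below its top face), standing above the top half's top edge near its free side, 15 mm in front of its front face. The panel's edge is 25 mm below this point, so the knob can be pinched from above from any side. It rides on the top half and is also its pull
- upper_bolt (a joint): upper bolt, on the front face of the top half: lift in m. 0 = down, its foot caught behind an 18 mm high steel staple on the counter, so that the top half cannot open; 0.032 = fully up (end stop). Its foot is free of the staple from 0.018. It takes about 5 N and stays where it is left
- upper_leaf (a joint): top half of the split hatch, a plywood panel 244 mm wide, 111 mm high, 18 mm thick: angle in rad, 0 = shut, 1.95 = end stop. It opens towards the robot's side, turning clockwise seen from above about its upright hinge, moves easily and stays where it is left
- leaf_hinge (a point): point on the upright hinge axis of the top half, at the +y end of the doorway (robot's left), at mid-height of that half; 203 mm (horizontally) from the bolt_knob. Its axes turn with the top half
- lower_leaf (a joint): bottom half of the hatch, same hinge line: angle in rad, 0 = shut, as it must stay
- lower_bolt (a joint): bottom half's own bolt, level, low under the counter: slide in m, 0 = shot home, 0.032 = drawn. Must stay home
- lower_knob (a point): small level knob of the lower bolt (14 mm diameter), on the front face of the bottom half, 54 mm below the counter's top face. Leave alone
- counter_mid (a point): middle of the counter's top face, on the doorway's centre plane. The counter is a board on the bottom half, 244 mm wide (y), 170 mm deep (x), its top 120 mm above the bench, reaching 85 mm to either side of the doorway. x points level through the doorway, away from the robot's side, y along it to the hinge side, z up. The bolt's staple stands on it at x = -28, y = -70 mm, 26 mm wide
- hatch: fixed wooden frame of the split hatch, standing on the bench; origin at bench level in the middle of the doorway, axes as counter_mid's. The doorway is 250 mm wide (y) between two posts, 34 mm deep, that end 115 mm above the counter, with no lintel: open above. The top half when shut hangs 4 mm above the counter and fills the doorway
- blank_center (a point): centre of the long end-block blank: dark wood bar with a pale middle layer, 150 mm long (its x), 34 mm wide (its y), 44 mm tall (its z), 0.1 to 0.2 kg, lying loose on the bench to the right of the hatch (-y); twice and more as long as the offcuts. The two ends are alike
- offcut_a_center (a point): short offcut of the same laminated bar, 56 x 34 x 44 mm, right of the hatch; point at its centre. A bystander
- offcut_b_center (a point): another such short offcut, 56 x 34 x 44 mm, in front of the hatch; point at its centre. A bystander
- glue: white glue bottle, 60 mm diameter, 170 mm tall, to the left; origin under its foot. A bystander
- weight: round brass weight with a knob, 60 mm diameter, 60 mm tall, to the left; origin under its foot. A bystander
- driver_grip (a point): handle of a screwdriver lying on the bench to the left. A bystander
- pot: open steel pot, 72 mm diameter, 85 mm tall, to the left; origin under its foot. A bystander
- blank: the same long blank as a body; its origin lies under its middle, 22 mm below blank_center when it lies on the bench
Not all that is in view belongs to the job. Several things look just like the blank: the one meant starts farthest from the robot's base.

How it is judged (in metres and radians):
On the way, in this order (a step that is already met when the one before it is completed fails the run):
1. the upper bolt is lifted clear of its staple (20 mm or more) while the top half is still shut (value of joint upper_bolt above 0.02 m and value of joint upper_leaf below 0.12 rad), for 0.1 s.
2. the top half is swung wide open (1.45 rad or more) (value of joint upper_leaf above 1.45 rad), for 0.2 s.
At the end, for the whole second after the job is handed in: The top half stands open 1.45 rad or more; the bottom half is shut (under 0.04 rad) with its bolt home (within 8 mm); the long blank lies at rest, flat on the counter, within 0.3 rad of straight through the doorway, its centre within 35 mm of the doorway's centre plane (value of joint upper_leaf above 1.45 rad and value of joint lower_leaf below 0.04 rad and value of joint lower_bolt below 0.008 m and x of blank_center in the frame of counter_mid between -0.035 and 0.035 m and y of blank_center in the frame of counter_mid between -0.105 and 0.105 m and z of blank_center in the frame of counter_mid between 0.013 and 0.027 m and angle between the x axis of blank_center and the x axis of counter_mid, either way round below 0.3 rad and angle between blank_center's own x axis and vertical between 1.47 and 1.67 rad and linear speed of blank below 0.02 m/s); the robot touches nothing.
It fails at once if the lower bolt is drawn by more than 8 mm or the bottom half opens more than 0.04 rad (value of joint lower_bolt above 0.008 m or value of joint lower_leaf above 0.04 rad).
It fails at once if the blank is dropped or thrown: faster than 0.6 m/s with no finger holding it (linear speed of blank above 0.6 m/s and contact force between the fingers and blank below 0.3 N).
It fails at once if another thing on the bench is moved more than 30 mm (distance of any of offcut_a_center, offcut_b_center, glue, weight, driver_grip, pot from where it was at the start of the episode above 0.03 m).
It also fails if it takes over 64 s, if anything falls off the work surface, if the arm or the gripper's body presses on something with over 40 N, if the wrist force passes 120 N, or if a joint passes its speed limit or range.

## Working session

There is one attempt and no reset: what is moved stays moved. The work goes in short steps, Python scripts to look and compute and a tool call to move; the robot and the scene stay as the last step left them, time stands still between calls to the robot, and variables do not carry over. Pictures are saved under pics/ and viewed, at most 10 in all, crops included, and the job is handed in when it is done.

Besides the shell and the picture viewer there is one more tool, called by a JSON object that holds its "method" and its "body", one argument or row to a line. carry_out: Moves the arm, as the interface text tells. Its arguments: {"type":"object","properties":{"moves":{"type":"array","items":{"type":"object","properties":{"tx":{"type":"number","minimum":-1,"maximum":1},"ty":{"type":"number","minimum":-1,"maximum":1},"tz":{"type":"number","minimum":-1,"maximum":1},"twist":{"type":"number","minimum":-1,"maximum":1},"fingers":{"type":"number"}}}}},"required":["moves"]}

```bash
mkdir -p pics; cat > h.py <<'E'
import numpy as np, cv2
from cell import ctrl, eyes, job
def cam(n):
    d=eyes.get_image(n); return d
def ray(d,u,v):
    h=d["color"].shape[0]; f=h/2/np.tan(np.radians(d["fovy"])/2)
    K=np.array([[f,0,d["cx"]],[0,f,d["cy"]],[0,0,1.]])
    p=cv2.undistortPoints(np.array([[[u,v]]],float),K,np.array([d["k1"],0,0,0.]))[0,0]
    T=np.array(d["world_from_camera"]); r=T[:3,:3]@np.array([p[0],-p[1],-1]); return T[:3,3],r/np.linalg.norm(r)
def onz(d,u,v,z):
    o,r=ray(d,u,v); return o+r*(z-o[2])/r[2]
def two(d1,p1,d2,p2):
    a,r=ray(d1,*p1); b,s=ray(d2,*p2)
    t=np.linalg.lstsq(np.c_[r,-s],b-a,rcond=None)[0]; P,Q=a+r*t[0],b+s*t[1]
    return (P+Q)/2,np.linalg.norm(P-Q)
def proj(d,P):
    h=d["color"].shape[0]; f=h/2/np.tan(np.radians(d["fovy"])/2)
    T=np.array(d["world_from_camera"]); c=T[:3,:3].T@(np.array(P,float)-T[:3,3]); x,y=c[0]/-c[2],-c[1]/-c[2]
    k=1+d["k1"]*(x*x+y*y); return d["cx"]+f*x*k,d["cy"]+f*y*k
E
python3 - <<'E'
from h import *
for n in("side","top"):
    d=cam(n); cv2.imwrite(f"pics/{n}0.png",cv2.resize(d["color"],(800,600))); cv2.imwrite(f"{n}0_raw.png",d["color"])
    print(n,d["fovy"],d["cx"],d["cy"],d["k1"],np.round(d["world_from_camera"],3).tolist())
s=ctrl.read_state();print(s)
E
```

```text
side 56.031135946817244 255.29679353440486 191.70820770304533 0.0217130816877533 [[-0.944, 0.178, -0.279, 146.862], [-0.331, -0.501, 0.8, 997.441], [0.003, 0.847, 0.531, 798.535], [0.0, 0.0, 0.0, 1.0]]
top 43.972798091420145 240.13077229214602 196.05222164643217 0.017604010647953063 [[0.013, 0.998, -0.069, 371.322], [-1.0, 0.014, 0.009, 94.095], [0.01, 0.068, 0.998, 1511.748], [0.0, 0.0, 0.0, 1.0]]
{'clock': 0.1, 'qpos': array([ 1.05121126,  0.62923538,  0.0384561 ,  1.51824748, -0.02699974,
        0.99628914, -0.02003921]), 'qd': array([-1.22782494e-03, -2.62029557e-03,  7.00905629e-04, -3.82889026e-03,
        1.77858273e-05, -1.46659800e-03, -3.53750091e-04]), 'tau': array([ 3.15850630e-03, -5.64524138e+01,  1.23027507e+00, -1.93971616e+01,
        1.12593948e-02,  5.45399962e-03,  1.61914778e-05]), 'eef_pos': array([ 284.73317337, -583.73369342,  241.49962161]), 'tool_rot': array([-3.13993168e+00,  2.20953884e-05,  4.53737309e-01]), 'force': array([-0.53415384, -0.88041415,  0.50036598]), 'torque': array([ 0.01545206, -0.01703483,  0.03385391]), 'gripper_force': 0.0, 'width': 85.5555875999944}
```

View pics/side0.png

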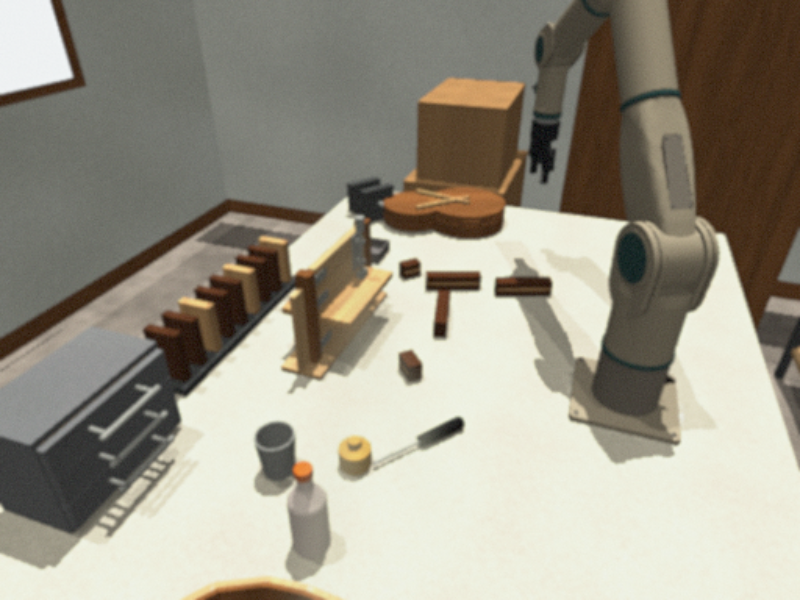

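View pics/top0.png

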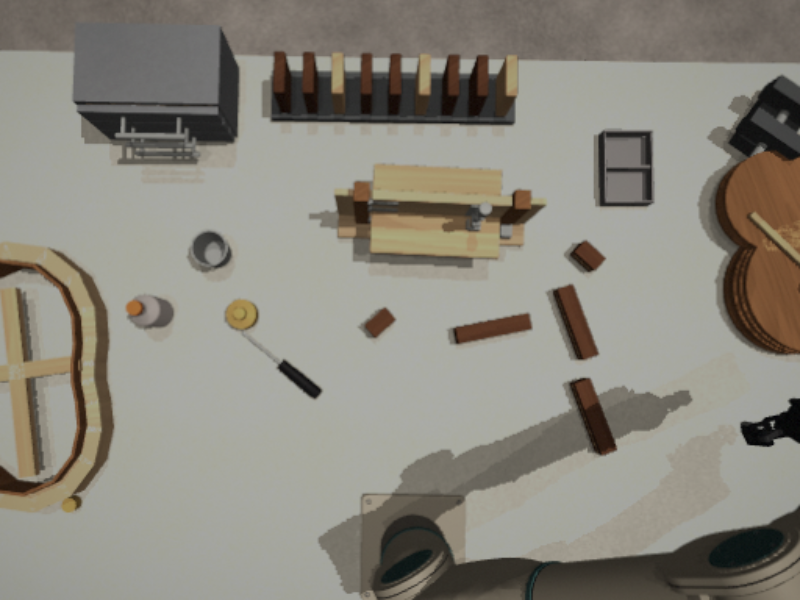

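Side view (800×600): the hatch is at (340,300), with the knob at about (360,235) and the three long bars at (453,281), (442,313) and (523,287). Top view: knob at (485,210), posts at (362,200) and (522,205), counter spanning roughly x 370–500.

Candidates for the blank in the top view are (492,328), (575,322) and (592,415), with offcuts at (588,256) and (379,322). The farthest from the base at about (413,545) looks to be (575,322). I'll measure all of them.

```bash
python3 - <<'E'
from h import *
d=cam("top"); s=cam("side"); im=d["color"]
hsv=cv2.cvtColor(im,cv2.COLOR_BGR2HSV)
m=((hsv[...,2]<125)&(hsv[...,1]>90)).astype(np.uint8)
m[:155]=0;m[:,:225]=0;m[:,440:]=0;m[295:]=0
for c in cv2.findContours(m,cv2.RETR_EXTERNAL,cv2.CHAIN_APPROX_NONE)[0]:
    if cv2.contourArea(c)<60: continue
    W=np.array([onz(d,*p[0],44)[:2] for p in c],np.float32); r=cv2.minAreaRect(W); b=cv2.boxPoints(r)
    e=max([b[1]-b[0],b[2]-b[1]],key=np.linalg.norm)
    (x,y),_=cv2.minEnclosingCircle(c)
    print("px",int(x),int(y),"xy",np.round(r[0]),"size",np.round(r[1]),"axis deg",round(np.degrees(np.arctan2(e[1],e[0]))%180,1),"dist",round(np.hypot(*r[0])))
for n,p,z in [("knob",(310,133.5),276),("cFL",(237,159.5),120),("cFR",(319.5,164.5),120),("cBL",(239,106),120),("cBR",(320.5,110.5),120)]: print(n,np.round(onz(d,*p,z)))
crop=lambda a,x,y,w,h:cv2.resize(a[y:y+h,x:x+w],(400,300),interpolation=cv2.INTER_CUBIC)
A=np.hstack([crop(im,210,95,144,108),crop(im,270,150,144,108)]);B=np.hstack([crop(s["color"],170,125,120,90),crop(s["color"],250,150,120,90)])
cv2.imwrite("pics/crop1.png",np.vstack([A,B]))
E
```

```text
px 379 266 xy [ 263. -349.] size [151.  41.] axis deg 20.5 dist 437
px 314 210 xy [ 433. -151.] size [ 31. 150.] axis deg 102.1 dist 459
px 242 206 xy [442.  73.] size [31. 54.] axis deg 132.0 dist 447
px 368 206 xy [ 447. -315.] size [146.  41.] axis deg 20.0 dist 547
px 375 163 xy [ 579. -340.] size [55. 40.] axis deg 45.1 dist 672
knob [624. -99. 276.]
cFL [575.  92. 120.]
cFR [ 564. -152.  120.]
cBL [735.  88. 120.]
cBR [ 725. -154.  120.]
```

View pics/crop1.png

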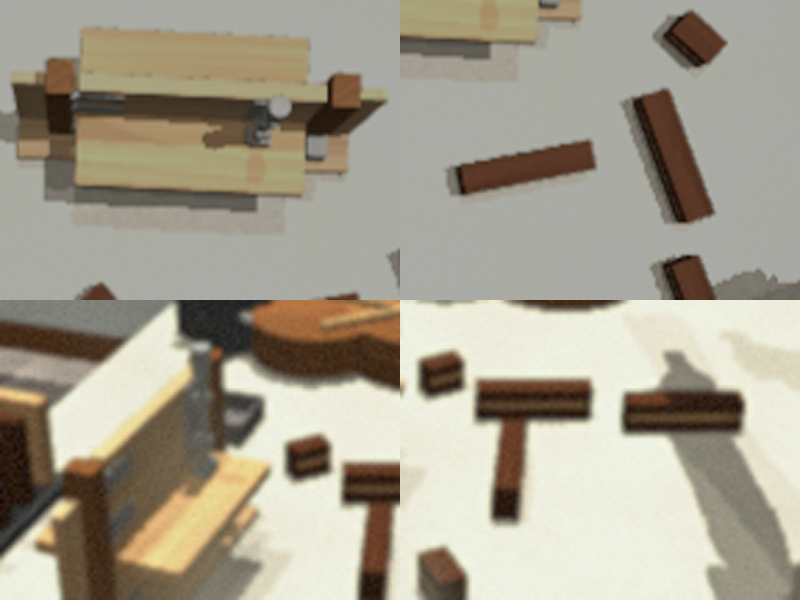

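The second crop shows the chosen blank at raw top-view pixel (368,206), which is the long bar farthest from the base at 547 mm. The other two are at 459 and 437 mm. The knob disc is at raw (310.8,133.2), and in the side view its top is at about (230,139.5). The knob sits at about (624,-99), consistent with the staple offset. First I'll rise and turn.

{"method": "carry_out", "body": {
  "moves": [
    {"tz": -0.06,"twist": -0.0557},
    {"tz": -0.06,"twist": -0.0557},
    {"tz": -0.06,"twist": -0.0557},
    {"tz": -0.06,"twist": -0.0557},
    {"tz": -0.06,"twist": -0.0557},
    {"tz": -0.06,"twist": -0.0557}
  ]
}}

```text
validation failed for argument at $.mo...
```

```bash
cat >> h.py <<'E'
def go(P,yaw=None):
    s=ctrl.read_state(); w=s["tool_rot"]; from scipy.spatial.transform import Rotation as R
    M=R.from_euler("xyz",w).as_matrix(); e=np.array(P,float)-s["eef_pos"]
    print("t",round(s["clock"],2),"pos",np.round(s["eef_pos"],1),"rpy",np.round(w,3),"F",np.round(s["force"],1),"w",round(s["width"],1),"tool units",np.round(M.T@e/300,3), "" if yaw is None else "twist %.3f"%((w[2]-yaw)/np.pi))
E
python3 - <<'E'
from h import *
d=cam("top"); s=cam("side")
P,g=two(d,(310.8,133.2),s,(230,139.5)); print(P,g)
print("plane",onz(d,310.8,133.2,276), "side pred",proj(s,onz(d,310.8,133.2,276)))
go([624,-99,330])
for p in [(237.7,161.2),(318.7,164.5),(239.5,105.1),(320.9,109.4)]: print(np.round(onz(d,*p,120),1))
E
```

```text
[ 626.7294795  -101.94435688  268.79488241] 1.2590686337797612
plane [ 624.6491902  -101.00761994  276.        ] side pred (np.float64(230.54210529837823), np.float64(137.8378280770184))
t 0.3 pos [ 284.9 -584.   242. ] rpy [-3.141  0.     0.454] F [ 0.3 -0.1 -0. ] w 85.2 tool units [ 1.725 -0.958 -0.293] 
[569.9  89.8 120. ]
[ 563.6 -149.3  120. ]
[737.8  86.7 120. ]
[ 728.6 -155.4  120. ]
```

{"method": "carry_out", "body": {
  "moves": [
    {"tx": 0,"ty": 0,"tz": -0.06,"twist": -0.0557,"fingers": 1},
    {"tx": 0,"ty": 0,"tz": -0.06,"twist": -0.0557,"fingers": 1},
    {"tx": 0,"ty": 0,"tz": -0.06,"twist": -0.0557,"fingers": 1},
    {"tx": 0,"ty": 0,"tz": -0.06,"twist": -0.0557,"fingers": 1},
    {"tx": 0,"ty": 0,"tz": -0.06,"twist": -0.0557,"fingers": 1},
    {"tx": 0,"ty": 0,"tz": -0.06,"twist": -0.0557,"fingers": 1}
  ]
}}

```text
clock: 1.05
eef_pos: [284.8, -584.1, 350.8]
tool_rot: [-3.141, -0.0, 1.509]
force: [1.5, 0.4, 0.4]
width: 85.2
gripper_force: 0.0
```

```bash
python3 - <<'E'
from h import *
go([625,-101,330],1.5)
E
```

```text
t 1.05 pos [ 284.8 -584.1  350.8] rpy [-3.141 -0.     1.509] F [1.5 0.4 0.4] w 85.2 tool units [1.677 1.033 0.069] twist 0.003
```

{"method": "carry_out", "body": {
  "moves": [
    {"tx": 0.14,"ty": 0.086,"tz": 0,"twist": 0,"fingers": 1},
    {"tx": 0.14,"ty": 0.086,"tz": 0,"twist": 0,"fingers": 1},
    {"tx": 0.14,"ty": 0.086,"tz": 0,"twist": 0,"fingers": 1},
    {"tx": 0.14,"ty": 0.086,"tz": 0,"twist": 0,"fingers": 1},
    {"tx": 0.14,"ty": 0.086,"tz": 0,"twist": 0,"fingers": 1},
    {"tx": 0.14,"ty": 0.086,"tz": 0,"twist": 0,"fingers": 1},
    {"tx": 0.14,"ty": 0.086,"tz": 0,"twist": 0,"fingers": 1},
    {"tx": 0.14,"ty": 0.086,"tz": 0,"twist": 0,"fingers": 1},
    {"tx": 0.14,"ty": 0.086,"tz": 0,"twist": 0,"fingers": 1},
    {"tx": 0.14,"ty": 0.086,"tz": 0,"twist": 0,"fingers": 1},
    {"tx": 0.14,"ty": 0.086,"tz": 0,"twist": 0,"fingers": 1},
    {"tx": 0.14,"ty": 0.086,"tz": 0,"twist": 0,"fingers": 1}
  ]
}}

```text
clock: 2.55
eef_pos: [628.4, -101.0, 350.3]
tool_rot: [3.142, 0.0, 1.503]
force: [0.8, 0.6, 0.2]
width: 85.5
gripper_force: 0.0
```

```bash
python3 - <<'E'
from h import *
go([625,-101,254],1.5)
s=cam("side")["color"]; cv2.imwrite("pics/crop2.png",cv2.resize(s[60:210,150:350],(800,600),interpolation=cv2.INTER_CUBIC))
E
```

```text
t 2.55 pos [ 628.4 -101.   350.3] rpy [3.142 0.    1.503] F [0.8 0.6 0.2] w 85.5 tool units [-0.001 -0.011  0.321] twist 0.001
```

View pics/crop2.png

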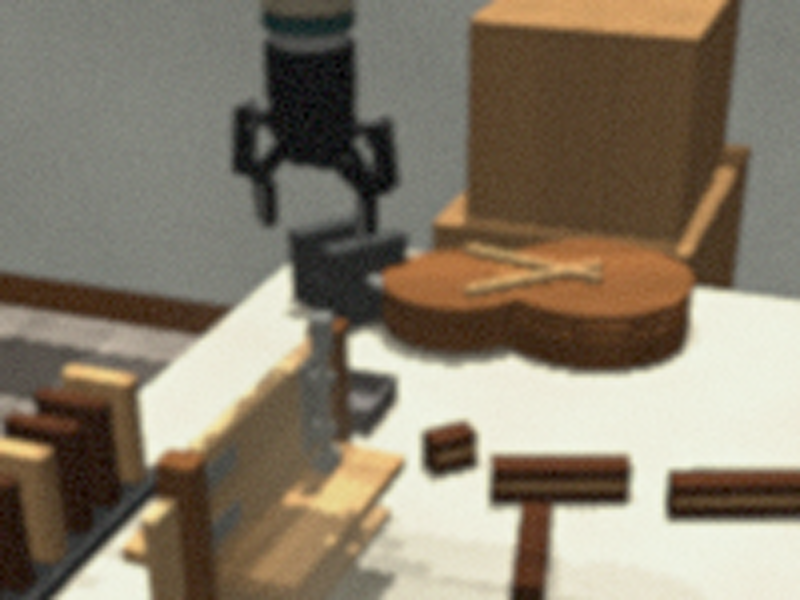

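The gripper stands right above the knob: the jaws' middle is at crop (318,210) and the knob at (319,320). I'll go down and pinch.

{"method": "carry_out", "body": {
  "moves": [
    {"tx": 0,"ty": -0.011,"tz": 0.08,"twist": 0,"fingers": 1},
    {"tx": 0,"ty": 0,"tz": 0.08,"twist": 0,"fingers": 1},
    {"tx": 0,"ty": 0,"tz": 0.08,"twist": 0,"fingers": 1},
    {"tx": 0,"ty": 0,"tz": 0.08,"twist": 0,"fingers": 1},
    {"tx": 0,"ty": 0,"tz": 0,"twist": 0,"fingers": 0.5},
    {"tx": 0,"ty": 0,"tz": 0,"twist": 0,"fingers": 0},
    {"tx": 0,"ty": 0,"tz": 0,"twist": 0,"fingers": 0},
    {"tx": 0,"ty": 0,"tz": 0,"twist": 0,"fingers": 0},
    {"tx": 0,"ty": 0,"tz": 0,"twist": 0,"fingers": 0},
    {"tx": 0,"ty": 0,"tz": 0,"twist": 0,"fingers": 0}
  ]
}}

```text
clock: 3.85
eef_pos: [625.2, -102.0, 255.8]
tool_rot: [3.139, 0.0, 1.504]
force: [-0.3, 0.0, 6.0]
width: 20.2
gripper_force: 58.5
```

{"method": "carry_out", "body": {
  "moves": [
    {"tx": 0,"ty": 0,"tz": -0.019,"twist": 0,"fingers": 0},
    {"tx": 0,"ty": 0,"tz": -0.019,"twist": 0,"fingers": 0},
    {"tx": 0,"ty": 0,"tz": -0.019,"twist": 0,"fingers": 0},
    {"tx": 0,"ty": 0,"tz": -0.019,"twist": 0,"fingers": 0},
    {"tx": 0,"ty": 0,"tz": -0.019,"twist": 0,"fingers": 0},
    {"tx": 0,"ty": 0,"tz": 0,"twist": 0,"fingers": 0},
    {"tx": 0,"ty": 0,"tz": 0,"twist": 0,"fingers": 0}
  ]
}}

```text
clock: 4.72
eef_pos: [624.8, -101.9, 283.8]
tool_rot: [3.14, 0.0, 1.504]
force: [1.0, 0.4, 2.5]
width: 20.5
gripper_force: 59.7
```

```bash
python3 - <<'E'
from h import *
go([625,-101,284],1.5)
s=cam("side")["color"]; cv2.imwrite("pics/crop3.png",cv2.resize(s[60:210,150:350],(800,600),interpolation=cv2.INTER_CUBIC))
E
```

```text
t 4.72 pos [ 624.8 -101.9  283.8] rpy [3.14  0.    1.504] F [1.  0.4 2.5] w 20.5 tool units [ 0.003  0.    -0.001] twist 0.001
```

View pics/crop3.png

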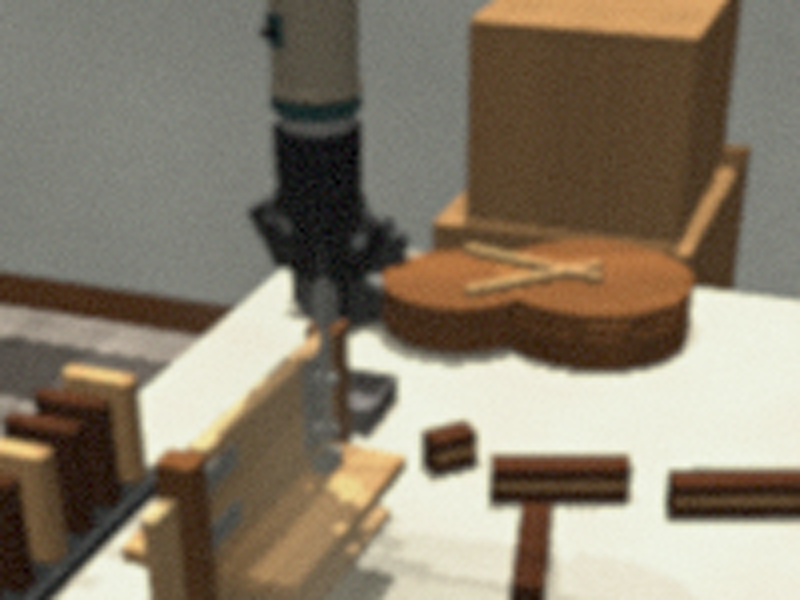

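The bolt is up about 28 mm, with the knob's stem visible at crop (325,310). Next is the swing, on an arc about the hinge at about (645,100), with the tool turning along with the leaf.

{"method": "carry_out", "body": {
  "moves": [
    {"tx": 0.003,"ty": -0.0473,"tz": 0,"twist": 0.0222,"fingers": 0},
    {"tx": 0.003,"ty": -0.0473,"tz": 0,"twist": 0.0222,"fingers": 0},
    {"tx": 0.003,"ty": -0.0473,"tz": 0,"twist": 0.0222,"fingers": 0},
    {"tx": 0.003,"ty": -0.0473,"tz": 0,"twist": 0.0222,"fingers": 0},
    {"tx": 0.003,"ty": -0.0473,"tz": 0,"twist": 0.0222,"fingers": 0}
  ]
}}

```text
clock: 5.4
eef_pos: [557.5, -81.3, 283.6]
tool_rot: [3.139, -0.004, 1.153]
force: [3.3, 3.6, -0.2]
width: 20.3
gripper_force: 59.5
```

{"method": "carry_out", "body": {
  "moves": [
    {"tx": 0.004,"ty": -0.0473,"tz": 0,"twist": 0.0222,"fingers": 0},
    {"tx": 0.004,"ty": -0.0473,"tz": 0,"twist": 0.0222,"fingers": 0},
    {"tx": 0.004,"ty": -0.0473,"tz": 0,"twist": 0.0222,"fingers": 0},
    {"tx": 0.004,"ty": -0.0473,"tz": 0,"twist": 0.0222,"fingers": 0},
    {"tx": 0.004,"ty": -0.0473,"tz": 0,"twist": 0.0222,"fingers": 0},
    {"tx": 0.003,"ty": -0.0473,"tz": 0,"twist": 0.0222,"fingers": 0},
    {"tx": 0.003,"ty": -0.0473,"tz": 0,"twist": 0.0222,"fingers": 0},
    {"tx": 0.003,"ty": -0.0473,"tz": 0,"twist": 0.0222,"fingers": 0}
  ]
}}

```text
clock: 6.4
eef_pos: [477.1, -5.3, 284.0]
tool_rot: [3.138, -0.01, 0.595]
force: [10.4, 4.2, -5.4]
width: 20.6
gripper_force: 59.1
```

{"method": "carry_out", "body": {
  "moves": [
    {"tx": 0.01,"ty": -0.0473,"tz": 0,"twist": 0.0222,"fingers": 0},
    {"tx": 0.006,"ty": -0.0473,"tz": 0,"twist": 0.0222,"fingers": 0},
    {"tx": 0.006,"ty": -0.0473,"tz": 0,"twist": 0.0222,"fingers": 0},
    {"tx": 0.006,"ty": -0.0473,"tz": 0,"twist": 0.0222,"fingers": 0},
    {"tx": 0.006,"ty": -0.0473,"tz": 0,"twist": 0.0222,"fingers": 0},
    {"tx": 0.005,"ty": -0.0473,"tz": 0,"twist": 0.0222,"fingers": 0}
  ]
}}

```text
clock: 7.15
eef_pos: [451.0, 74.4, 284.0]
tool_rot: [3.14, -0.006, 0.174]
force: [4.8, -2.5, -0.2]
width: 20.6
gripper_force: 59.5
```

{"method": "carry_out", "body": {
  "moves": [
    {"tx": 0.005,"ty": -0.0473,"tz": 0,"twist": 0.0222,"fingers": 0},
    {"tx": 0.005,"ty": -0.0473,"tz": 0,"twist": 0.0222,"fingers": 0},
    {"tx": 0.005,"ty": -0.0473,"tz": 0,"twist": 0.0222,"fingers": 0},
    {"tx": 0.005,"ty": -0.0473,"tz": 0,"twist": 0.0222,"fingers": 0},
    {"tx": 0.005,"ty": -0.0473,"tz": 0,"twist": 0.0222,"fingers": 0},
    {"tx": 0.005,"ty": -0.0473,"tz": 0,"twist": 0.0222,"fingers": 0},
    {"tx": 0,"ty": 0,"tz": 0,"twist": 0,"fingers": 0},
    {"tx": 0,"ty": 0,"tz": 0,"twist": 0,"fingers": 0}
  ]
}}

```text
clock: 8.15
eef_pos: [459.7, 157.7, 283.9]
tool_rot: [-3.141, -0.005, -0.243]
force: [5.0, -3.8, 2.5]
width: 20.4
gripper_force: 59.7
```

```bash
python3 - <<'E'
from h import *
go([448,-318,350],0.35)
d=cam("top")["color"]; cv2.imwrite("pics/top4.png",cv2.resize(d[80:320,160:480],(800,600),interpolation=cv2.INTER_CUBIC))
E
```

```text
t 8.15 pos [459.7 157.7 283.9] rpy [-3.141 -0.005 -0.243] F [ 5.  -3.8  2.5] w 20.4 tool units [ 0.345  1.548 -0.219] twist -0.189
```

View pics/top4.png

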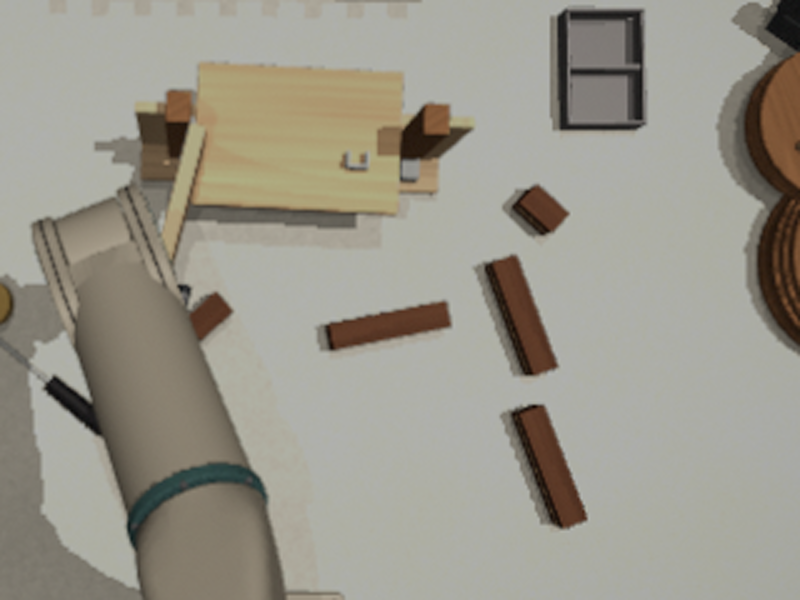

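The top half is open about 100°: its hinge end is at crop (200,125) and it runs down-left. The counter is clear, with corners at (194,205), (396,215), (200,63) and (403,72), and the staple at (357,160). Next I release the knob, rise, and turn for the blank.

{"method": "carry_out", "body": {
  "moves": [
    {"tx": 0,"ty": 0,"tz": 0,"twist": 0,"fingers": 1},
    {"tx": 0,"ty": 0,"tz": 0,"twist": 0,"fingers": 1},
    {"tx": 0,"ty": 0,"tz": 0,"twist": 0,"fingers": 1},
    {"tx": 0,"ty": 0,"tz": 0,"twist": 0,"fingers": 1},
    {"tx": 0,"ty": 0,"tz": 0,"twist": 0,"fingers": 1},
    {"tx": 0,"ty": 0,"tz": -0.08,"twist": 0,"fingers": 1},
    {"tx": 0,"ty": 0,"tz": -0.1,"twist": 0,"fingers": 1},
    {"tx": 0,"ty": 0,"tz": -0.08,"twist": -0.047,"fingers": 1},
    {"tx": 0,"ty": 0,"tz": 0,"twist": -0.047,"fingers": 1},
    {"tx": 0,"ty": 0,"tz": 0,"twist": -0.047,"fingers": 1},
    {"tx": 0,"ty": 0,"tz": 0,"twist": -0.047,"fingers": 1}
  ]
}}

```text
clock: 9.57
eef_pos: [457.1, 159.2, 360.9]
tool_rot: [3.142, -0.0, 0.356]
force: [0.7, -0.3, -0.8]
width: 85.3
gripper_force: 0.0
```

```bash
python3 - <<'E'
from h import *
d=cam("top"); im=d["color"]
hsv=cv2.cvtColor(im,cv2.COLOR_BGR2HSV)
m=((hsv[...,2]<125)&(hsv[...,2]>55)&(hsv[...,1]>90)).astype(np.uint8)
m[:175]=0;m[:,345:350]=0;m[:,:345]=0;m[:,390:]=0;m[235:]=0
c=max(cv2.findContours(m,cv2.RETR_EXTERNAL,cv2.CHAIN_APPROX_NONE)[0],key=cv2.contourArea)
W=np.array([onz(d,*p[0],44)[:2] for p in c],np.float32); print(cv2.minAreaRect(W))
for q in [(496,262),(518,257),(556,367),(532,374)]: print(np.round(onz(d,160+q[0]/2.5,80+q[1]/2.5,44),1))
print("counter")
for q in [(194,205),(396,215),(200,63),(403,72)]: print(np.round(onz(d,160+q[0]/2.5,80+q[1]/2.5,120),1))
go([450,-318,350],0.35)
E
```

```text
((448.6457214355469, -319.3438415527344), (146.12660217285156, 30.98151969909668), 20.00095558166504)
[ 512.4 -286.    44. ]
[ 519.  -313.4   44. ]
[ 383.4 -359.5   44. ]
[ 374.4 -329.9   44. ]
counter
[567.5  90.1 120. ]
[ 559.1 -148.4  120. ]
[737.5  85.3 120. ]
[ 730.4 -156.3  120. ]
t 9.62 pos [457.1 159.3 360.8] rpy [-3.142  0.     0.36 ] F [-0.2  0.3  0.4] w 85.3 tool units [-0.582  1.481  0.036] twist 0.003
```

{"method": "carry_out", "body": {
  "moves": [
    {"tx": -0.065,"ty": 0.165,"tz": 0,"twist": 0.003,"fingers": 1},
    {"tx": -0.065,"ty": 0.165,"tz": 0,"twist": 0,"fingers": 1},
    {"tx": -0.065,"ty": 0.165,"tz": 0,"twist": 0,"fingers": 1},
    {"tx": -0.065,"ty": 0.165,"tz": 0,"twist": 0,"fingers": 1},
    {"tx": -0.065,"ty": 0.165,"tz": 0,"twist": 0,"fingers": 1},
    {"tx": -0.065,"ty": 0.165,"tz": 0,"twist": 0,"fingers": 1},
    {"tx": -0.065,"ty": 0.165,"tz": 0,"twist": 0,"fingers": 1},
    {"tx": -0.065,"ty": 0.165,"tz": 0,"twist": 0,"fingers": 1},
    {"tx": -0.065,"ty": 0.165,"tz": 0,"twist": 0,"fingers": 1},
    {"tx": 0,"ty": 0,"tz": 0.05,"twist": 0,"fingers": 1}
  ]
}}

```text
clock: 10.88
eef_pos: [440.3, -324.7, 346.1]
tool_rot: [3.137, 0.0, 0.332]
force: [0.4, 0.8, -0.4]
width: 85.3
gripper_force: 0.0
```

```bash
python3 - <<'E'
from h import *
go([448.5,-319,20],0.349)
E
```

```text
t 10.88 pos [ 440.3 -324.7  346.1] rpy [3.137 0.    0.332] F [ 0.4  0.8 -0.4] w 85.3 tool units [ 0.033 -0.014  1.087] twist -0.006
```

{"method": "carry_out", "body": {
  "moves": [
    {"tx": 0.033,"ty": -0.014,"tz": 0.14,"twist": -0.006,"fingers": 1},
    {"tx": 0,"ty": 0,"tz": 0.18,"twist": 0,"fingers": 1},
    {"tx": 0,"ty": 0,"tz": 0.18,"twist": 0,"fingers": 1},
    {"tx": 0,"ty": 0,"tz": 0.18,"twist": 0,"fingers": 1},
    {"tx": 0,"ty": 0,"tz": 0.1,"twist": 0,"fingers": 1},
    {"tx": 0,"ty": 0,"tz": 0,"twist": 0,"fingers": 1},
    {"tx": 0,"ty": 0,"tz": 0,"twist": 0,"fingers": 1}
  ]
}}

```text
clock: 11.75
eef_pos: [450.2, -312.1, 112.9]
tool_rot: [3.14, -0.001, 0.36]
force: [0.7, -0.5, 0.2]
width: 85.3
gripper_force: 0.0
```

```bash
python3 - <<'E'
from h import *
go([448.5,-319,20],0.349)
E
```

```text
t 11.75 pos [ 450.2 -312.1  112.9] rpy [ 3.14e+00 -1.00e-03  3.60e-01] F [ 0.7 -0.5  0.2] w 85.3 tool units [-0.014  0.019  0.31 ] twist 0.003
```

{"method": "carry_out", "body": {
  "moves": [
    {"tx": -0.014,"ty": 0.019,"tz": 0.1,"twist": 0.003,"fingers": 1},
    {"tx": 0,"ty": 0,"tz": 0.1,"twist": 0,"fingers": 1},
    {"tx": 0,"ty": 0,"tz": 0.07,"twist": 0,"fingers": 1},
    {"tx": 0,"ty": 0,"tz": 0.04,"twist": 0,"fingers": 1},
    {"tx": 0,"ty": 0,"tz": 0,"twist": 0,"fingers": 1},
    {"tx": 0,"ty": 0,"tz": 0,"twist": 0,"fingers": 0.6},
    {"tx": 0,"ty": 0,"tz": 0,"twist": 0,"fingers": 0.4},
    {"tx": 0,"ty": 0,"tz": 0,"twist": 0,"fingers": 0.2},
    {"tx": 0,"ty": 0,"tz": 0,"twist": 0,"fingers": 0},
    {"tx": 0,"ty": 0,"tz": 0,"twist": 0,"fingers": 0},
    {"tx": 0,"ty": 0,"tz": 0,"twist": 0,"fingers": 0},
    {"tx": 0,"ty": 0,"tz": 0,"twist": 0,"fingers": 0}
  ]
}}

```text
clock: 13.25
eef_pos: [448.1, -319.6, 19.7]
tool_rot: [3.14, -0.001, 0.35]
force: [-0.2, -0.2, 5.7]
width: 33.2
gripper_force: 60.6
```

{"method": "carry_out", "body": {
  "moves": [
    {"tx": 0,"ty": 0,"tz": -0.05,"twist": 0,"fingers": 0},
    {"tx": 0,"ty": 0,"tz": -0.1,"twist": 0,"fingers": 0},
    {"tx": 0,"ty": 0,"tz": -0.15,"twist": 0,"fingers": 0},
    {"tx": 0,"ty": 0,"tz": -0.15,"twist": 0,"fingers": 0},
    {"tx": 0,"ty": 0,"tz": -0.15,"twist": 0,"fingers": 0},
    {"tx": 0,"ty": 0,"tz": -0.15,"twist": 0.03,"fingers": 0},
    {"tx": 0,"ty": 0,"tz": -0.12,"twist": 0.03,"fingers": 0},
    {"tx": 0,"ty": 0,"tz": -0.1,"twist": 0.03,"fingers": 0},
    {"tx": 0,"ty": 0,"tz": 0,"twist": 0.03,"fingers": 0},
    {"tx": 0,"ty": 0,"tz": 0,"twist": 0,"fingers": 0},
    {"tx": 0,"ty": 0,"tz": 0,"twist": 0,"fingers": 0}
  ]
}}

```text
clock: 14.62
eef_pos: [447.0, -318.3, 309.5]
tool_rot: [-3.141, 0.001, -0.025]
force: [0.2, -0.1, -2.4]
width: 33.1
gripper_force: 59.8
```

```bash
python3 - <<'E'
from h import *
go([648.5,-30,310],-0.035)
E
```

```text
t 14.62 pos [ 447.  -318.3  309.5] rpy [-3.141e+00  1.000e-03 -2.500e-02] F [ 0.2 -0.1 -2.4] w 33.1 tool units [ 0.648 -0.977 -0.001] twist 0.003
```

{"method": "carry_out", "body": {
  "moves": [
    {"tx": 0.04,"ty": -0.06,"tz": 0,"twist": 0.003,"fingers": 0},
    {"tx": 0.08,"ty": -0.12,"tz": 0,"twist": 0,"fingers": 0},
    {"tx": 0.08,"ty": -0.12,"tz": 0,"twist": 0,"fingers": 0},
    {"tx": 0.08,"ty": -0.12,"tz": 0,"twist": 0,"fingers": 0},
    {"tx": 0.08,"ty": -0.12,"tz": 0,"twist": 0,"fingers": 0},
    {"tx": 0.08,"ty": -0.12,"tz": 0,"twist": 0,"fingers": 0},
    {"tx": 0.08,"ty": -0.12,"tz": 0,"twist": 0,"fingers": 0},
    {"tx": 0.07,"ty": -0.11,"tz": 0,"twist": 0,"fingers": 0},
    {"tx": 0.05,"ty": -0.08,"tz": 0,"twist": 0,"fingers": 0},
    {"tx": 0,"ty": 0,"tz": 0,"twist": 0,"fingers": 0},
    {"tx": 0,"ty": 0,"tz": 0,"twist": 0,"fingers": 0},
    {"tx": 0,"ty": 0,"tz": 0,"twist": 0,"fingers": 0}
  ]
}}

```text
clock: 16.12
eef_pos: [648.9, -36.4, 309.8]
tool_rot: [3.141, 0.001, -0.038]
force: [-0.2, 0.5, -2.2]
width: 33.4
gripper_force: 59.9
```

```bash
python3 - <<'E'
from h import *
go([648.5,-30,143],-0.035)
for n in ("side",): 
    d=cam(n); cv2.imwrite("pics/side5.png",cv2.resize(d["color"][100:250,150:350],(800,600),interpolation=cv2.INTER_CUBIC))
E
```

```text
t 16.12 pos [648.9 -36.4 309.8] rpy [ 3.141e+00  1.000e-03 -3.800e-02] F [-0.2  0.5 -2.2] w 33.4 tool units [-0.002 -0.022  0.556] twist -0.001
```

View pics/side5.png

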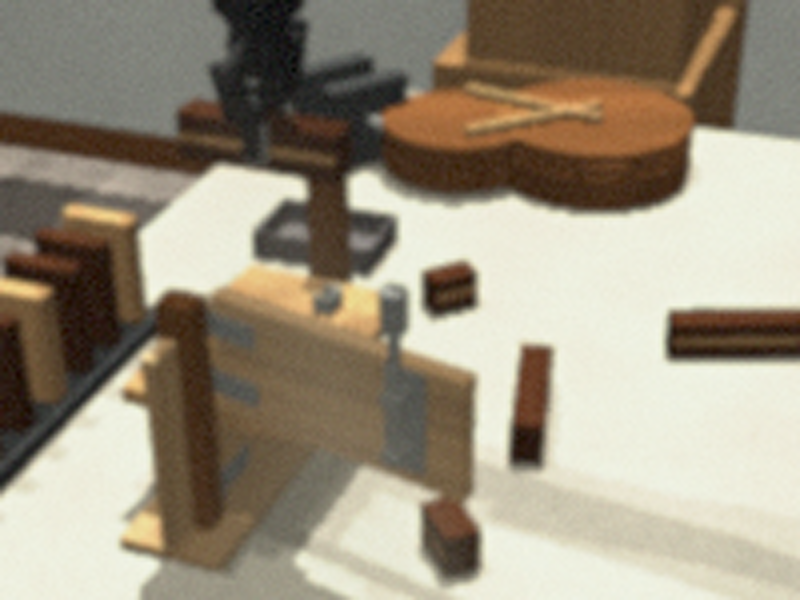

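The blank is held level over the counter, at crop (260,140), and the leaf is open in front with its bolt up at (395,310). I'll lower it.

{"method": "carry_out", "body": {
  "moves": [
    {"tx": 0,"ty": -0.022,"tz": 0.05,"twist": 0,"fingers": 0},
    {"tx": 0,"ty": 0,"tz": 0.1,"twist": 0,"fingers": 0},
    {"tx": 0,"ty": 0,"tz": 0.1,"twist": 0,"fingers": 0},
    {"tx": 0,"ty": 0,"tz": 0.1,"twist": 0,"fingers": 0},
    {"tx": 0,"ty": 0,"tz": 0.1,"twist": 0,"fingers": 0},
    {"tx": 0,"ty": 0,"tz": 0.06,"twist": 0,"fingers": 0},
    {"tx": 0,"ty": 0,"tz": 0.02,"twist": 0,"fingers": 0},
    {"tx": 0,"ty": 0,"tz": 0,"twist": 0,"fingers": 0},
    {"tx": 0,"ty": 0,"tz": 0,"twist": 0,"fingers": 0}
  ]
}}

```text
clock: 17.3
eef_pos: [650.6, -28.2, 152.0]
tool_rot: [-3.142, -0.002, -0.036]
force: [-0.2, -0.3, -0.8]
width: 32.9
gripper_force: 59.9
```

{"method": "carry_out", "body": {
  "moves": [
    {"tx": 0,"ty": 0,"tz": 0.01,"twist": 0,"fingers": 0},
    {"tx": 0,"ty": 0,"tz": 0.01,"twist": 0,"fingers": 0},
    {"tx": 0,"ty": 0,"tz": 0.01,"twist": 0,"fingers": 0},
    {"tx": 0,"ty": 0,"tz": 0.007,"twist": 0,"fingers": 0},
    {"tx": 0,"ty": 0,"tz": 0,"twist": 0,"fingers": 0},
    {"tx": 0,"ty": 0,"tz": 0,"twist": 0,"fingers": 0}
  ]
}}

```text
clock: 18.05
eef_pos: [649.9, -28.1, 139.7]
tool_rot: [-3.142, -0.0, -0.036]
force: [-0.1, -0.1, -0.9]
width: 33.6
gripper_force: 60.0
```

{"method": "carry_out", "body": {
  "moves": [
    {"tx": 0,"ty": 0,"tz": 0.003,"twist": 0,"fingers": 0},
    {"tx": 0,"ty": 0,"tz": 0,"twist": 0,"fingers": 0},
    {"tx": 0,"ty": 0,"tz": 0,"twist": 0,"fingers": 0}
  ]
}}

```text
clock: 18.42
eef_pos: [650.1, -28.2, 139.7]
tool_rot: [-3.142, -0.001, -0.035]
force: [-0.7, 0.6, 4.8]
width: 33.2
gripper_force: 60.6
```

Contact with the counter (4.8 N). I'll open and rise straight up.

{"method": "carry_out", "body": {
  "moves": [
    {"tx": 0,"ty": 0,"tz": 0,"twist": 0,"fingers": 0.6},
    {"tx": 0,"ty": 0,"tz": 0,"twist": 0,"fingers": 0.8},
    {"tx": 0,"ty": 0,"tz": 0,"twist": 0,"fingers": 1},
    {"tx": 0,"ty": 0,"tz": 0,"twist": 0,"fingers": 1},
    {"tx": 0,"ty": 0,"tz": 0,"twist": 0,"fingers": 1},
    {"tx": 0,"ty": 0,"tz": -0.05,"twist": 0,"fingers": 1},
    {"tx": 0,"ty": 0,"tz": -0.1,"twist": 0,"fingers": 1},
    {"tx": 0,"ty": 0,"tz": -0.15,"twist": 0,"fingers": 1},
    {"tx": 0,"ty": 0,"tz": -0.15,"twist": 0,"fingers": 1},
    {"tx": 0,"ty": 0,"tz": -0.15,"twist": 0,"fingers": 1}
  ]
}}

```text
clock: 19.68
eef_pos: [649.7, -28.2, 321.7]
tool_rot: [3.142, -0.002, -0.036]
force: [-0.3, 0.1, 0.9]
width: 85.2
gripper_force: 0.0
```

{"method": "carry_out", "body": {
  "moves": [
    {"tx": 0,"ty": 0.1,"tz": 0,"twist": 0,"fingers": 1},
    {"tx": 0,"ty": 0.15,"tz": 0,"twist": 0,"fingers": 1},
    {"tx": 0,"ty": 0.15,"tz": 0,"twist": 0,"fingers": 1},
    {"tx": 0,"ty": 0.15,"tz": 0,"twist": 0,"fingers": 1},
    {"tx": 0,"ty": 0.15,"tz": 0,"twist": 0,"fingers": 1},
    {"tx": 0,"ty": 0.1,"tz": 0,"twist": 0,"fingers": 1},
    {"tx": 0,"ty": 0,"tz": 0,"twist": 0,"fingers": 1},
    {"tx": 0,"ty": 0,"tz": 0,"twist": 0,"fingers": 1},
    {"tx": 0,"ty": 0,"tz": 0,"twist": 0,"fingers": 1}
  ]
}}

```text
clock: 20.8
eef_pos: [641.8, -266.1, 319.3]
tool_rot: [-3.141, -0.001, -0.033]
force: [-0.4, 0.1, -0.3]
width: 85.2
gripper_force: 0.0
```

```bash
python3 - <<'E'
from h import *
d=cam("top"); s=cam("side")
A=cv2.resize(d["color"][80:240,190:350],(400,400),interpolation=cv2.INTER_CUBIC);B=cv2.resize(s["color"][120:280,150:310],(400,400),interpolation=cv2.INTER_CUBIC)
cv2.imwrite("pics/end.png",np.hstack([A,B]))
m=((cv2.cvtColor(d["color"],cv2.COLOR_BGR2HSV)[...,2]<125)).astype(np.uint8); m[:100]=0;m[172:]=0;m[:,:255]=0;m[:,300:]=0
c=max(cv2.findContours(m,cv2.RETR_EXTERNAL,cv2.CHAIN_APPROX_NONE)[0],key=cv2.contourArea)
print(cv2.minAreaRect(np.array([onz(d,*p[0],164)[:2] for p in c],np.float32))); go([0,0,0])
E
```

```text
((629.7518920898438, -21.357711791992188), (185.2857666015625, 125.76995086669922), 0.8315550684928894)
t 20.9 pos [ 641.6 -266.5  319.1] rpy [-3.141 -0.    -0.034] F [0.1 0.7 0.7] w 85.8 tool units [-2.168 -0.815  1.063]
```

View pics/end.png

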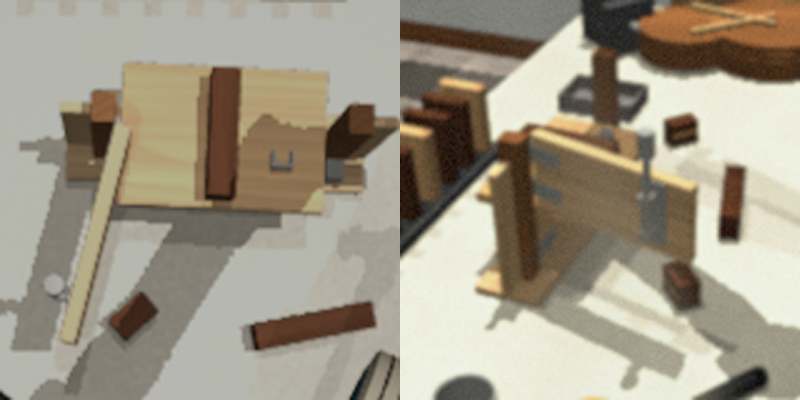

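In the final picture the blank lies on the counter from crop (225,68) to (221,198), straight through the doorway. The leaf stands past square, from (122,125) to (70,340), and the offcuts are where they were. The arm is clear.

```bash
python3 - <<'E'
from h import *
print(job.finish_job())
E
```

```text
the job is handed in; nothing more can be done
None
```

I handed the job in at about 21 s: the bolt is up, the top half is open about 100°, and the bottom half was never touched. The blank lies straight through the doorway on the counter, let go, by the final pictures; the hand-in returned no verdict.

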